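# Push a tube carrier round an L-shaped slot to the reader

### The arm

A 6-joint arm with a two-finger parallel gripper is mounted at the origin on the work surface. World frame = base frame: x ahead of the robot, y to its left, z up, the work surface at z = 0. Lengths are in m, angles in rad, forces in N, time in s.
With the tool pointing down it reaches from about 0.35 to 0.85 m from the base axis. Payload 8.1 kg.
Tool frame: the origin (TCP) lies on the mounting face of the last link; the fingertips stand 186 mm ahead of it and the grasp point (between the pads) lies 167 mm ahead of it; z points along the fingers, y is the line along which they close (so a half turn about z gives the same grasp; the last joint's range is limited). The gripper opens to 93 mm and grips with 3 to 60 N. Pads are 15 mm wide; open, the fingers measure 128 mm over their backs; the gripper's body (75 mm by 188 mm) begins 65 mm behind the grasp point.
Start: joints at [-1.278, 0.13, 1.488, -0, 1.523, -0.085], TCP at [0.221, -0.558, 0.405] pointing down, gripper open.
Joint ranges: [-2.96, 2.96], [-0.89, 2.26], [0.02, 2.5], [-1.34, 4.48], [0, 2.73], [-2.66, 2.66]. Speed limits (rad/s): [2.39, 2.39, 2.79, 3.14, 3.14, 3.14].

### API

Orientations are given as a rotation vector (axis times angle).
In Python, from plant import read_state, read_camera, camera_params, close_job gives the robot as it stands. The module is installed in compiled form; this text tells all that it offers.
- The arm moves only by the tool servo_tool, never from a script. Its argument "increments" is a list of rows, each an object with "slide": the shift along the tool's x, y, z in mm, a list of three; "dr": the turn, a rotation vector about the tool's x, y, z in rad, a list of three; "jaw": the closure, from 0 (fully open) to 1 (shut). In form: [{"slide": [x, y, z], "dr": [ax, ay, az], "jaw": jaw}, ...]. A call has 1 to 20 rows; each row is the pose to reach, as a shift and turn from the pose commanded when the call began, along the tool's axes at that moment; what a row does not reach only later rows make up. A row lasts 1/10 s, in which the tool goes at most 50 mm and 8.59 degrees, less where a joint would pass 70% of its speed; a pose out of reach is approached as far as the arm can. A call with a gripper value outside its range is refused whole. The fingers move at their own pace and stop on an object; "force" is the grip in N (left out, the last holds). Time passes only in rows, so rows that repeat a pose let the fingers close. It gives the time, the measured TCP pose, the force, the opening and the grip force at its end, in the units of the state.
- read_state(): the state, without advancing time (a new reading comes with each control period).
- read_camera(name): name is "scene" or "top" or "wrist"; returns (picture, depth): 480x640x3 uint8, red, green, blue; 480x640 float32, m along the optical axis (not along the pixel's ray), 0 where there is no reading.
- camera_params(name): a dict with "fx", "fy", "cx", "cy" (pixels), "k1" (the pictures are not rectified: a ray, as slopes to the right and down, at radius r is drawn at 1 + k1 r^2 times it, then the intrinsics apply), "rvec" (rotation vector, rad) and "tvec" (3), from world to camera coordinates, as OpenCV has them. Camera axes: x right, y down, z forward; pixel columns grow to the right and rows downward; lengths in m; the calibration is good to about 2 mm. A picture is of the moment at which its call begins: read the wrist's pose just before it. camera_params takes no time and is no camera call; for the wrist camera it gives the pose at the moment of the call.
- close_job(): hands the job in; it is judged then, once.
The state is a dict: "t": time; "q": joint angles; "dq": joint speeds; "joint_torque": joint torques, N m; "tool_pos": TCP position; "orientation": TCP orientation; "force": force on the tool from outside, world axes, zero at the start; "wrist_torque": the same for the moment, N m; "opening": finger opening in m; "gripper_force": force on a finger pad.
Only numpy, scipy, OpenCV 4.12 (cv2) and the standard library are available. Lean on these libraries where they do the work, as an engineer would, in place of code of your own. Each camera call takes 0.05 s, during which the arm holds its last target. There are 200 camera calls.

### The job

The red-capped tube carrier stands in the first leg of the L-shaped slot in the white loading deck. Push it with the fingertips along the slot to the corner, round it, and along the second leg until it is fully home at the closed end in front of the blue reader head, then leave it standing there and back off. Keep its guide pin in the slot, do not lift or tip it, and leave the other carriers and things on the counter alone.

Things in the scene. Friction and masses are not known exactly. Their poses are not given: they have to be found in the camera images.
- carrier: red-capped tube carrier: round grey puck 50 mm across, 28 mm tall, with a capped tube 17 mm across in its middle, 62 mm tall in all; about 0.2 kg, loose. It rests on the deck top; a pin 14 mm thick, 10 mm long under its centre runs in the slot. Origin on its axis at the puck's underside (deck-top level), z up; free to turn about z. Slides under a few newtons.
- deck: fixed white deck, 270 (x) by 280 mm (y), top 22 mm above the counter, origin at counter level. L-shaped slot in its top, 18 mm wide, 12 deep: leg 1 runs along +x at y = -50 from x = -60 to 60 mm (pin centre); there leg 2 turns off along +y at x = 60, to y = 50 mm. The blue reader head stands beyond it, x 5 to 115, y 94 to 140 mm, 54 mm above the deck top.
- slot_start (a point): where the pin's centre can be at the closed outer end of the first leg, at deck-top height (22 mm); axes as the deck's
- slot_corner (a point): the crossing of the two legs' centre lines, at deck-top height; pushed to the far wall of the first leg, the pin's centre stands 2 mm beyond it along the deck's +x. Axes as the deck's
- slot_end (a point): the pin's centre when the carrier is fully home against the closed end of the second leg, at deck-top height; sideways the pin has 2 mm of play either way. Axes as the deck's
- parked_blue: a parked tube carrier like the red-capped one (puck 50 mm across, 62 mm tall) but with a blue cap and no guide pin; loose, on the deck away from the slot; origin at its underside. To be left alone.
- parked_yellow: another parked tube carrier, yellow cap, no guide pin; loose, on the deck away from the slot; origin at its underside. To be left alone.
- alcohol: white bottle, 68 mm across, 190 mm tall, loose on the counter; origin at its underside. To be left alone.
- jar: specimen jar with orange cap, 52 mm across, 60 mm tall, loose; origin at its underside. To be left alone.
- slidebox: green box for glass slides, 85 x 60 x 32 mm, loose; origin at the centre of its underside. To be left alone.
- cup: white open cup, 66 mm across, 75 mm tall, loose; origin at its underside. To be left alone.
- marker: blue pen, 14 mm thick, about 120 mm long, lying loose on the counter beyond the deck; origin at its underside. To be left alone.
There are look-alikes about, which are no part of the job. What is shaped like the carrier but purple or turquoise is not meant.

How it is judged:
By the outcome, as a careful person would: the job done as asked, in the order asked, and still so for the second after the job is handed in, with the robot touching nothing.
It also fails if it takes over 50 s, if anything falls off the work surface, if the arm or the gripper's body presses on something with over 40 N, if the wrist force passes 120 N, or if a joint passes its speed limit or range.

## Working session

There is one attempt and no reset: what is moved stays moved. The work goes in short steps, Python scripts to look and compute and a tool call to move; the robot and the scene stay as the last step left them, time stands still between calls to the robot, and variables do not carry over. Pictures are saved under pics/ and viewed, at most 10 in all, crops included, and the job is handed in when it is done.

Besides the shell and the picture viewer there is one more tool, called after ">>>" by a JSON object that holds its "method" and its "body", one argument or row to a line. servo_tool: Moves the arm, as the interface text tells. Its arguments: {"type":"object","properties":{"increments":{"type":"array"},"force":{"type":"number"}},"required":["increments"]}

```bash
mkdir -p pics
cat > h.py <<'E'
import numpy as np, cv2
from plant import *
def ray(cam,u,v):
    p=camera_params(cam) if isinstance(cam,str) else cam
    d=np.array([(u-p['cx'])/p['fx'],(v-p['cy'])/p['fy']]); s=d.copy()
    for _ in range(20): s=d/(1+p['k1']*(s@s))
    R,_=cv2.Rodrigues(np.array(p['rvec'],float)); t=np.array(p['tvec'],float).ravel()
    return -R.T@t, R.T@np.array([s[0],s[1],1.])
def onz(cam,u,v,z):
    o,d=ray(cam,u,v); return o+d*(z-o[2])/d[2]
E
python3 - <<'E'
from h import *
for c in ('top','scene'):
    im,d=read_camera(c); np.savez('pics/'+c+'.npz',im=im,d=d); cv2.imwrite(f'pics/{c}1.png',im[:,:,::-1])
    o,_=ray(c,320,240); print(c,o)
s=read_state(); print(s['tool_pos'],s['orientation'],s['t'])
E
```

```text
top [ 0.44856199 -0.0016148   1.10776057]
scene [ 1.45565879 -0.32018664  0.71208154]
[ 0.2212706  -0.5575061   0.40378056] [-3.08411399e+00 -5.89578316e-01  2.29096592e-04] 0.1
```

View pics/top1.png

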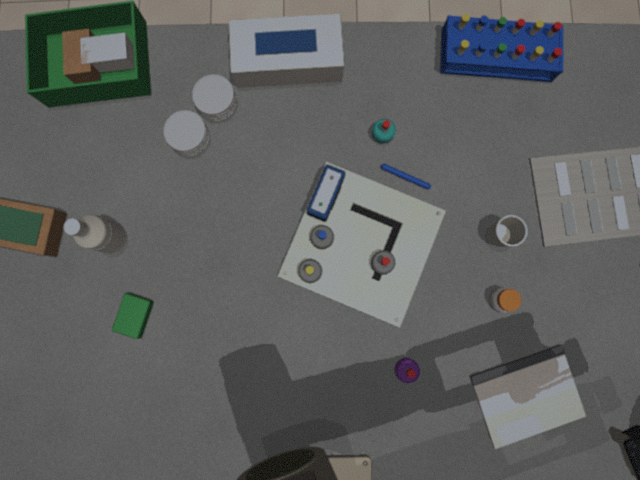

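View pics/scene1.png

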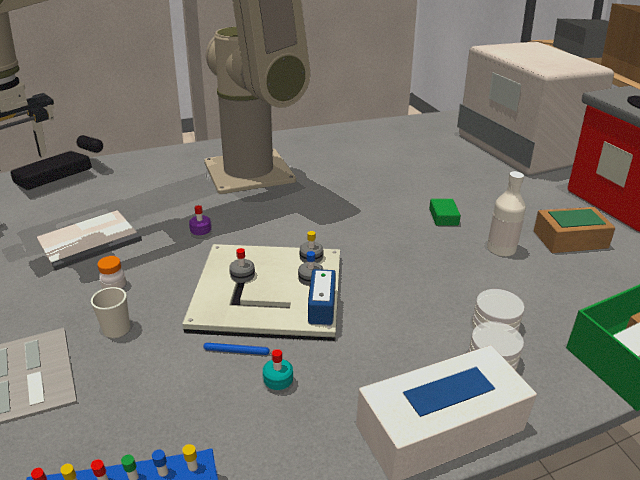

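The top view shows the red-capped grey carrier on the deck at (383,262). The look-alikes are purple at (407,370), turquoise at (383,131), and the parked blue (321,237) and yellow (310,270). The slot runs from about (377,277) to the corner at (399,226) and ends at (353,207), in front of the reader at (327,192).

```bash
cat > m.py <<'E'
from h import *
z=np.load('pics/top.npz'); im=z['im']; P=camera_params('top')
hsv=cv2.cvtColor(im,cv2.COLOR_RGB2HSV)
# deck: bright
g=cv2.cvtColor(im,cv2.COLOR_RGB2GRAY)
m=((g>140)).astype(np.uint8); roi=np.zeros_like(m); roi[150:340,265:460]=1; m&=roi
m=cv2.morphologyEx(m,cv2.MORPH_OPEN,np.ones((3,3)))
c=max(cv2.findContours(m,cv2.RETR_EXTERNAL,cv2.CHAIN_APPROX_NONE)[0],key=cv2.contourArea)
hull=cv2.convexHull(c)[:,0]
W=np.array([onz(P,u,v,.022)[:2] for u,v in hull])
(cx,cy),(w,h),a=cv2.minAreaRect((W*1000).astype(np.float32)); print('rect',cx,cy,w,h,a)
# slot: dark on the deck
s=((g<70)).astype(np.uint8); hm=np.zeros_like(m); cv2.fillConvexPoly(hm,hull,1); hm=cv2.erode(hm,np.ones((7,7))); s&=hm
n,l,st,ce=cv2.connectedComponentsWithStats(s)
for i in range(1,n):
    if st[i,4]>20: print('dark',st[i],ce[i],onz(P,*ce[i],.022)[:2])
# red cap
r=(((hsv[...,0]<8)|(hsv[...,0]>172))&(hsv[...,1]>130)&(g>40)).astype(np.uint8)
n,l,st,ce=cv2.connectedComponentsWithStats(r[150:340,265:460].copy())
for i in range(1,n):
    if st[i,4]>8: c=ce[i]+[265,150]; print('red',st[i,4],c,onz(P,*c,.084))
cv2.imwrite('pics/crop1.png',cv2.resize(im[150:340,265:460,::-1],None,fx=3,fy=3,interpolation=cv2.INTER_CUBIC))
E
python3 m.py
```

```text
rect 555.408447265625 -98.49362182617188 277.7486267089844 268.44891357421875 66.59951782226562
dark [310 181  33  40 217] [326.90322581 206.359447  ] [ 0.63559962 -0.02426745]
dark [351 204  50  49 514] [380.91439689 224.08754864] [ 0.5955981  -0.13967085]
dark [316 230   9  10  26] [319.23076923 235.5       ] [ 0.57266903 -0.00689448]
dark [371 253  11  27  91] [375.28571429 270.0989011 ] [ 0.49705428 -0.12510075]
dark [379 256   7   9  34] [381.32352941 260.44117647] [ 0.51744211 -0.13849475]
red 51 [385.35294118 260.68627451] [ 0.5129029  -0.13878046  0.084     ]
```

View pics/crop1.png

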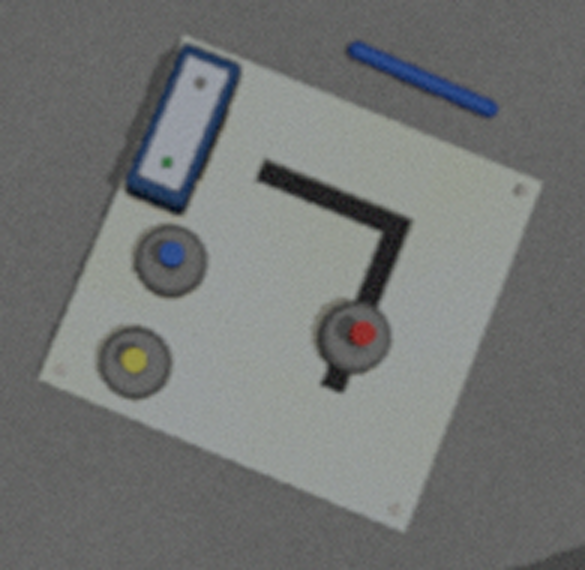

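The crop shows the red cap on a grey puck in leg 1, with a bit of empty slot behind it at crop (335,380), so it's the right carrier. I'm moving to above and behind it with the jaws shut, tool y along deck x.

>>> {"method": "servo_tool", "body": {
  "increments": [
    {"slide":[32,-27,0],"dr":[0,0,-0.065],"jaw":1},
    {"slide":[64,-55,0],"dr":[0,0,-0.13],"jaw":1},
    {"slide":[96,-82,0],"dr":[0,0,-0.196],"jaw":1},
    {"slide":[128,-109,0],"dr":[0,0,-0.26],"jaw":1},
    {"slide":[160,-137,0],"dr":[0,0,-0.327],"jaw":1},
    {"slide":[192,-164,0],"dr":[0,0,-0.39],"jaw":1},
    {"slide":[224,-191,0],"dr":[0,0,-0.458],"jaw":1},
    {"slide":[256,-219,0],"dr":[0,0,-0.52],"jaw":1},
    {"slide":[288,-246,0],"dr":[0,0,-0.588],"jaw":1},
    {"slide":[320,-274,0],"dr":[0,0,-0.65],"jaw":1},
    {"slide":[352,-301,0],"dr":[0,0,-0.72],"jaw":1},
    {"slide":[384,-328,0],"dr":[0,0,-0.785],"jaw":1},
    {"slide":[384,-328,0],"dr":[0,0,-0.785],"jaw":1},
    {"slide":[384,-328,0],"dr":[0,0,-0.785],"jaw":1}
  ],
  "force": 20
}}

```text
t: 1.5
tool_pos: [0.4574, -0.1103, 0.4043]
orientation: [-2.623, -1.728, 0.001]
force: [-0.5, -0.2, 0.0]
opening: 0.0008
gripper_force: 0.0
```

Run:
```python
from h import *
P=camera_params('wrist'); im,d=read_camera('wrist'); cv2.imwrite('pics/w1.png',im[:,:,::-1]); np.savez('pics/w1.npz',im=im,d=d,**{k:np.array(v) for k,v in P.items()})
s=read_state(); print(s['tool_pos'],s['orientation'],s['opening'],s['t'])
hsv=cv2.cvtColor(im,cv2.COLOR_RGB2HSV)
r=(((hsv[...,0]<8)|(hsv[...,0]>172))&(hsv[...,1]>130)&(hsv[...,2]>60)).astype(np.uint8)
n,l,st,ce=cv2.connectedComponentsWithStats(r)
for i in range(1,n):
    if st[i,4]>60: print('red',st[i],ce[i],onz(P,*ce[i],.084))
```

```text
[ 0.45710656 -0.11121495  0.40435348] [-2.62488027e+00 -1.72546948e+00  1.38970219e-03] 0.00029178675773696686 1.55
red [394 227  24  25 443] [405.22573363 239.07674944] [ 0.51268768 -0.13699073  0.084     ]
```

View pics/w1.png

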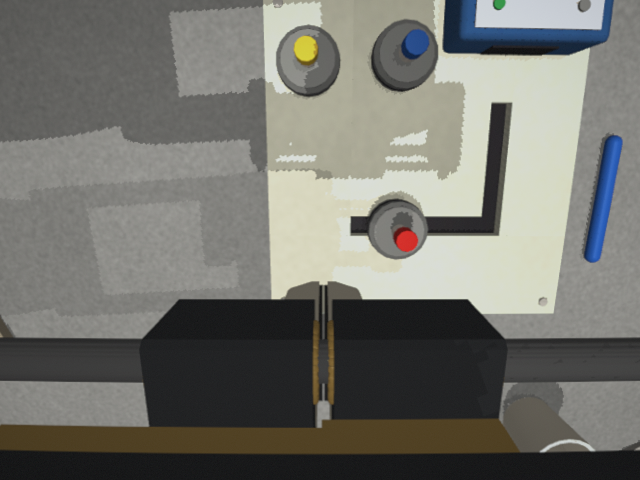

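The wrist view shows the red cap at (405,239), the leg 1 end at column 350, the outer slot corner at (499,235) and the leg 2 end at row 103, columns 492–511. I'll check those against the deck pose.

Run:
```python
from h import *
z=np.load('pics/w1.npz'); P={k:z[k] for k in z.files if k not in('im','d')}
c=np.array([.5554,-.0985]);a=np.radians(-23.4);ux=np.array([np.cos(a),np.sin(a)]);uy=np.array([-ux[1],ux[0]])
for n,u,v,h in [('start edge lo exp -69,-59',350,235,.022),('start hi exp -69,-41',350,217,.022),('outer corner exp 69,-59',499,235,.022),('end L exp 51,59',492,103,.022),('end R exp 69,59',511,103,.022),('cap',405.2,239,.084)]:
    w=onz(P,u,v,h)[:2]; q=w-c; print(n,w.round(4),(q@ux*1000).round(1),(q@uy*1000).round(1))
```

```text
start edge lo exp -69,-59 [ 0.4741 -0.1318] -61.4 -62.8
start hi exp -69,-41 [ 0.4804 -0.1165] -61.7 -46.3
outer corner exp 69,-59 [ 0.5989 -0.1852] 74.4 -62.3
end L exp 51,59 [ 0.6281 -0.0734] 56.8 51.9
end R exp 69,59 [ 0.6431 -0.0797] 73.0 52.1
cap [ 0.5127 -0.1369] -23.9 -52.2
```

The slot sits about (+5,−5) mm from the deck-rectangle estimate. That puts the corner at (65,−55) and the end at (65,45) in my deck frame. Tool y = deck x and tool x = deck y, so I'm descending behind the carrier.

>>> {"method": "servo_tool", "body": {
  "increments": [
    {"slide":[-2,0,30],"dr":[0,0,0],"jaw":1},
    {"slide":[-4,0,60],"dr":[0,0,0],"jaw":1},
    {"slide":[-4,0,90],"dr":[0,0,0],"jaw":1},
    {"slide":[-4,0,120],"dr":[0,0,0],"jaw":1},
    {"slide":[-4,0,145],"dr":[0,0,0],"jaw":1},
    {"slide":[-4,0,165],"dr":[0,0,0],"jaw":1},
    {"slide":[-4,0,178],"dr":[0,0,0],"jaw":1},
    {"slide":[-4,0,186],"dr":[0,0,0],"jaw":1},
    {"slide":[-4,0,186],"dr":[0,0,0],"jaw":1},
    {"slide":[-4,0,186],"dr":[0,0,0],"jaw":1}
  ]
}}

```text
t: 2.55
tool_pos: [0.456, -0.1153, 0.2196]
orientation: [2.625, 1.724, 0.001]
force: [-0.2, 0.8, -0.4]
opening: 0.0002
gripper_force: 0.0
```

>>> {"method": "servo_tool", "body": {
  "increments": [
    {"slide":[0,5,0],"dr":[0,0,0],"jaw":1},
    {"slide":[0,10,0],"dr":[0,0,0],"jaw":1},
    {"slide":[0,14,0],"dr":[0,0,0],"jaw":1},
    {"slide":[0,17,0],"dr":[0,0,0],"jaw":1},
    {"slide":[0,20,0],"dr":[0,0,0],"jaw":1},
    {"slide":[0,24,0],"dr":[0,0,0],"jaw":1},
    {"slide":[0,28,0],"dr":[0,0,0],"jaw":1},
    {"slide":[0,32,0],"dr":[0,0,0],"jaw":1},
    {"slide":[0,36,0],"dr":[0,0,0],"jaw":1},
    {"slide":[0,40,0],"dr":[0,0,0],"jaw":1},
    {"slide":[0,44,0],"dr":[0,0,0],"jaw":1},
    {"slide":[0,48,0],"dr":[0,0,0],"jaw":1},
    {"slide":[0,52,0],"dr":[0,0,0],"jaw":1},
    {"slide":[0,56,0],"dr":[0,0,0],"jaw":1},
    {"slide":[0,60,0],"dr":[0,0,0],"jaw":1},
    {"slide":[0,64,0],"dr":[0,0,0],"jaw":1},
    {"slide":[0,68,0],"dr":[0,0,0],"jaw":1},
    {"slide":[0,72,0],"dr":[0,0,0],"jaw":1}
  ]
}}

```text
t: 4.35
tool_pos: [0.5221, -0.1435, 0.2187]
orientation: [-2.625, -1.725, -0.0]
force: [-1.5, 0.5, 0.4]
opening: 0.0004
gripper_force: 0.5
```

```bash
cat > look.py <<'E'
import sys
from h import *
c=np.array([.5554,-.0985]);a=np.radians(-23.4);ux=np.array([np.cos(a),np.sin(a)]);uy=np.array([-ux[1],ux[0]])
f=lambda w:[round(float((w[:2]-c)@k*1000),1) for k in(ux,uy)]
s=read_state(); print('tool',f(s['tool_pos']),s['tool_pos'][2],'F',s['force'].round(2) if hasattr(s['force'],'round') else s['force'],s['t'])
for cam in sys.argv[2:]:
    P=camera_params(cam); im,d=read_camera(cam); cv2.imwrite(f'pics/{sys.argv[1]}_{cam}.png',im[:,:,::-1])
    hsv=cv2.cvtColor(im,cv2.COLOR_RGB2HSV)
    r=(((hsv[...,0]<8)|(hsv[...,0]>172))&(hsv[...,1]>130)&(hsv[...,2]>60)).astype(np.uint8)
    n,l,st,ce=cv2.connectedComponentsWithStats(r)
    for i in range(1,n):
        w=onz(P,*ce[i],.080)
        if st[i,4]>12 and abs(w[0]-.555)<.16 and abs(w[1]+.1)<.16: print(cam,'red',st[i,4],ce[i].round(),f(w))
E
python3 look.py a wrist scene
```

```text
tool [-12.7, -54.6] 0.218716301714091 F [-1.53  0.46  0.43] 4.35
scene red 73 [235. 268.] [33.1, -54.6]
```

Contact is good at about 1.5 N, and the carrier leads the tool by about 44 mm. I'll go on to the far wall.

>>> {"method": "servo_tool", "body": {
  "increments": [
    {"slide":[0,4,0],"dr":[0,0,0],"jaw":1},
    {"slide":[0,8,0],"dr":[0,0,0],"jaw":1},
    {"slide":[0,12,0],"dr":[0,0,0],"jaw":1},
    {"slide":[0,16,0],"dr":[0,0,0],"jaw":1},
    {"slide":[0,20,0],"dr":[0,0,0],"jaw":1},
    {"slide":[0,24,0],"dr":[0,0,0],"jaw":1},
    {"slide":[0,27,0],"dr":[0,0,0],"jaw":1},
    {"slide":[0,30,0],"dr":[0,0,0],"jaw":1},
    {"slide":[0,32,0],"dr":[0,0,0],"jaw":1},
    {"slide":[0,32,0],"dr":[0,0,0],"jaw":1}
  ]
}}

```text
t: 5.45
tool_pos: [0.5514, -0.1562, 0.2187]
orientation: [2.625, 1.725, 0.0]
force: [-0.6, -0.4, -0.1]
opening: 0.0005
gripper_force: 0.0
```

```bash
python3 look.py b scene top
```

```text
tool [19.3, -54.5] 0.21873568666119533 F [-0.58 -0.39 -0.09] 5.45
scene red 64 [232. 278.] [65.4, -54.4]
```

>>> {"method": "servo_tool", "body": {
  "increments": [
    {"slide":[0,1,0],"dr":[0,0,0],"jaw":1},
    {"slide":[0,2,0],"dr":[0,0,0],"jaw":1},
    {"slide":[0,2,0],"dr":[0,0,0],"jaw":1}
  ]
}}

```text
t: 5.85
tool_pos: [0.553, -0.1569, 0.2188]
orientation: [-2.625, -1.725, 0.0]
force: [-0.6, 0.7, 0.7]
opening: 0.0011
gripper_force: 0.6
```

>>> {"method": "servo_tool", "body": {
  "increments": [
    {"slide":[0,1,0],"dr":[0,0,0],"jaw":1},
    {"slide":[0,2,0],"dr":[0,0,0],"jaw":1},
    {"slide":[0,2,0],"dr":[0,0,0],"jaw":1}
  ]
}}

```text
t: 6.15
tool_pos: [0.5549, -0.1578, 0.2188]
orientation: [2.625, 1.725, 0.0]
force: [-1.3, -0.5, 0.3]
opening: 0.0004
gripper_force: 0.4
```

>>> {"method": "servo_tool", "body": {
  "increments": [
    {"slide":[0,1,0],"dr":[0,0,0],"jaw":1},
    {"slide":[0,2,0],"dr":[0,0,0],"jaw":1},
    {"slide":[0,2,0],"dr":[0,0,0],"jaw":1}
  ]
}}

```text
t: 6.45
tool_pos: [0.5568, -0.1586, 0.2187]
orientation: [2.625, 1.725, 0.0]
force: [-0.5, -0.0, 0.5]
opening: 0.0004
gripper_force: 0.4
```

```bash
python3 look.py c scene
```

```text
tool [25.1, -54.6] 0.21874552411199144 F [-0.46 -0.04  0.48] 6.45
scene red 65 [232. 280.] [71.6, -54.7]
```

```bash
python3 -c "
import cv2
i=cv2.imread('pics/c_scene.png')[210:350,160:360]; cv2.imwrite('pics/c_crop.png',cv2.resize(i,None,fx=4,fy=4,interpolation=cv2.INTER_CUBIC))"
```

```text
(no output)
```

View pics/c_crop.png

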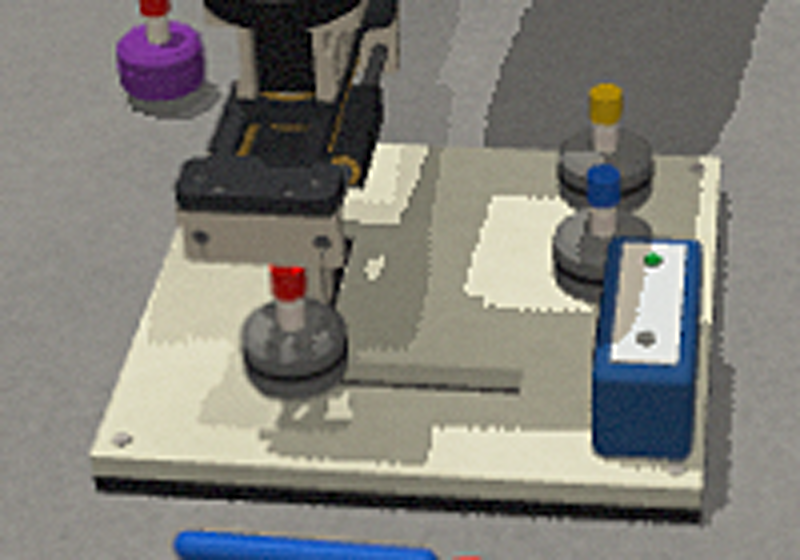

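The carrier stands upright at the corner, crop (295,350), and its cap hides nothing of leg 2. One more small push should find the wall.

>>> {"method": "servo_tool", "body": {
  "increments": [
    {"slide":[0,1,0],"dr":[0,0,0],"jaw":1},
    {"slide":[0,2,0],"dr":[0,0,0],"jaw":1},
    {"slide":[0,2,0],"dr":[0,0,0],"jaw":1}
  ]
}}

```text
t: 6.8
tool_pos: [0.5586, -0.1593, 0.2187]
orientation: [2.625, 1.725, 0.0]
force: [-1.1, 0.6, 0.7]
opening: 0.0004
gripper_force: 0.4
```

>>> {"method": "servo_tool", "body": {
  "increments": [
    {"slide":[0,1,0],"dr":[0,0,0],"jaw":1},
    {"slide":[0,2,0],"dr":[0,0,0],"jaw":1},
    {"slide":[0,2,0],"dr":[0,0,0],"jaw":1}
  ]
}}

```text
t: 7.1
tool_pos: [0.56, -0.1599, 0.2187]
orientation: [-2.624, -1.725, 0.002]
force: [-6.2, 1.6, 3.4]
opening: 0.0002
gripper_force: 3.0
```

```bash
python3 look.py d scene
```

```text
tool [28.6, -54.5] 0.21868249325627204 F [-6.15  1.55  3.42] 7.1
scene red 63 [231. 281.] [75.0, -54.3]
```

The wall is felt at 6 N. I'm backing off, going round the carrier low over the deck to its −y side, and lining up with leg 2.

>>> {"method": "servo_tool", "body": {
  "increments": [
    {"slide":[0,-5,0],"dr":[0,0,0],"jaw":1},
    {"slide":[0,-15,0],"dr":[0,0,0],"jaw":1},
    {"slide":[-5,-17,0],"dr":[0,0,0],"jaw":1},
    {"slide":[-20,-17,0],"dr":[0,0,0],"jaw":1},
    {"slide":[-35,-17,0],"dr":[0,0,0],"jaw":1},
    {"slide":[-48,-17,0],"dr":[0,0,0],"jaw":1},
    {"slide":[-52,-15,0],"dr":[0,0,0],"jaw":1},
    {"slide":[-52,-5,0],"dr":[0,0,0],"jaw":1},
    {"slide":[-52,10,0],"dr":[0,0,0],"jaw":1},
    {"slide":[-52,25,0],"dr":[0,0,0],"jaw":1},
    {"slide":[-52,36,0],"dr":[0,0,0],"jaw":1},
    {"slide":[-52,41,0],"dr":[0,0,0],"jaw":1},
    {"slide":[-52,41,0],"dr":[0,0,0],"jaw":1},
    {"slide":[-52,41,0],"dr":[0,0,0],"jaw":1}
  ]
}}

```text
t: 8.55
tool_pos: [0.5773, -0.2238, 0.2184]
orientation: [-2.625, -1.725, 0.0]
force: [-0.3, -0.1, -1.5]
opening: 0.0002
gripper_force: 0.0
```

```bash
python3 look.py e scene top wrist
```

```text
tool [69.9, -106.3] 0.21839736535546453 F [-0.3  -0.12 -1.54] 8.55
scene red 86 [231. 280.] [70.7, -55.2]
top red 51 [402. 220.] [66.9, -55.7]
wrist red 2735 [317. 198.] [67.3, -55.3]
```

View pics/e_wrist.png

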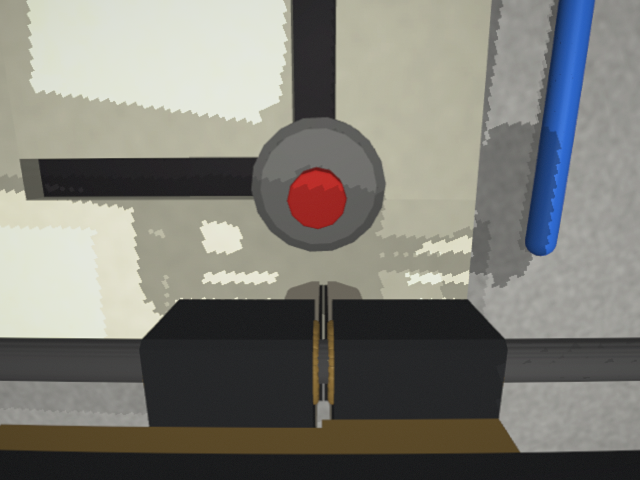

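The wrist view shows the carrier upright at (318,185) with leg 2 (columns 293–336) ahead and the fingers at column 323. I'll shift 3 mm left, then push along leg 2.

>>> {"method": "servo_tool", "body": {
  "increments": [
    {"slide":[3,-3,0],"dr":[0,0,0],"jaw":1},
    {"slide":[8,-3,0],"dr":[0,0,0],"jaw":1},
    {"slide":[12,-3,0],"dr":[0,0,0],"jaw":1},
    {"slide":[15,-3,0],"dr":[0,0,0],"jaw":1},
    {"slide":[18,-3,0],"dr":[0,0,0],"jaw":1},
    {"slide":[22,-3,0],"dr":[0,0,0],"jaw":1},
    {"slide":[26,-3,0],"dr":[0,0,0],"jaw":1},
    {"slide":[30,-3,0],"dr":[0,0,0],"jaw":1},
    {"slide":[34,-3,0],"dr":[0,0,0],"jaw":1},
    {"slide":[38,-3,0],"dr":[0,0,0],"jaw":1},
    {"slide":[42,-3,0],"dr":[0,0,0],"jaw":1},
    {"slide":[46,-3,0],"dr":[0,0,0],"jaw":1},
    {"slide":[50,-3,0],"dr":[0,0,0],"jaw":1}
  ]
}}

```text
t: 10.0
tool_pos: [0.5946, -0.1767, 0.2188]
orientation: [2.625, 1.725, 0.0]
force: [-0.4, -1.9, 0.7]
opening: 0.0005
gripper_force: 1.0
```

```bash
python3 look.py f scene top wrist
```

```text
tool [67.0, -56.2] 0.21883971236440924 F [-0.39 -1.9   0.75] 10.0
scene red 92 [249. 281.] [70.7, -22.5]
wrist red 2769 [324. 252.] [66.7, -20.8]
```

>>> {"method": "servo_tool", "body": {
  "increments": [
    {"slide":[4,0,0],"dr":[0,0,0],"jaw":1},
    {"slide":[8,0,0],"dr":[0,0,0],"jaw":1},
    {"slide":[12,0,0],"dr":[0,0,0],"jaw":1},
    {"slide":[16,0,0],"dr":[0,0,0],"jaw":1},
    {"slide":[20,0,0],"dr":[0,0,0],"jaw":1},
    {"slide":[24,0,0],"dr":[0,0,0],"jaw":1},
    {"slide":[28,0,0],"dr":[0,0,0],"jaw":1},
    {"slide":[32,0,0],"dr":[0,0,0],"jaw":1},
    {"slide":[36,0,0],"dr":[0,0,0],"jaw":1},
    {"slide":[40,0,0],"dr":[0,0,0],"jaw":1},
    {"slide":[44,0,0],"dr":[0,0,0],"jaw":1},
    {"slide":[48,0,0],"dr":[0,0,0],"jaw":1},
    {"slide":[52,0,0],"dr":[0,0,0],"jaw":1},
    {"slide":[56,0,0],"dr":[0,0,0],"jaw":1},
    {"slide":[59,0,0],"dr":[0,0,0],"jaw":1},
    {"slide":[61,0,0],"dr":[0,0,0],"jaw":1},
    {"slide":[61,0,0],"dr":[0,0,0],"jaw":1}
  ]
}}

```text
t: 11.85
tool_pos: [0.6188, -0.1207, 0.2188]
orientation: [-2.625, -1.726, -0.0]
force: [-0.4, 0.0, 0.5]
opening: 0.0006
gripper_force: 0.0
```

```bash
python3 look.py g scene wrist
```

```text
tool [67.0, 4.8] 0.2187957364629472 F [-0.36  0.04  0.46] 11.85
scene red 93 [282. 282.] [70.5, 38.9]
wrist red 2765 [324. 251.] [66.8, 39.9]
```

About 6 mm is left. I'll feel for the end in small steps.

>>> {"method": "servo_tool", "body": {
  "increments": [
    {"slide":[1,0,0],"dr":[0,0,0],"jaw":1},
    {"slide":[2,0,0],"dr":[0,0,0],"jaw":1},
    {"slide":[3,0,0],"dr":[0,0,0],"jaw":1},
    {"slide":[4,0,0],"dr":[0,0,0],"jaw":1},
    {"slide":[4,0,0],"dr":[0,0,0],"jaw":1}
  ]
}}

```text
t: 12.45
tool_pos: [0.6203, -0.1173, 0.2188]
orientation: [2.625, 1.725, 0.0]
force: [0.1, -0.6, 1.2]
opening: 0.0007
gripper_force: 0.5
```

>>> {"method": "servo_tool", "body": {
  "increments": [
    {"slide":[1,0,0],"dr":[0,0,0],"jaw":1},
    {"slide":[2,0,0],"dr":[0,0,0],"jaw":1},
    {"slide":[2,0,0],"dr":[0,0,0],"jaw":1}
  ]
}}

```text
t: 12.75
tool_pos: [0.6211, -0.1154, 0.2188]
orientation: [2.625, 1.725, 0.0]
force: [0.1, -0.6, 0.6]
opening: 0.0005
gripper_force: 0.6
```

>>> {"method": "servo_tool", "body": {
  "increments": [
    {"slide":[1,0,0],"dr":[0,0,0],"jaw":1},
    {"slide":[2,0,0],"dr":[0,0,0],"jaw":1},
    {"slide":[2,0,0],"dr":[0,0,0],"jaw":1}
  ]
}}

```text
t: 13.05
tool_pos: [0.6217, -0.114, 0.2188]
orientation: [2.625, 1.725, -0.001]
force: [-2.0, -4.8, 2.2]
opening: 0.0006
gripper_force: 2.4
```

The force rise shows the closed end. One small firm nudge, then back off and up.

>>> {"method": "servo_tool", "body": {
  "increments": [
    {"slide":[1,0,0],"dr":[0,0,0],"jaw":1},
    {"slide":[1,0,0],"dr":[0,0,0],"jaw":1}
  ]
}}

```text
t: 13.25
tool_pos: [0.6219, -0.1137, 0.2189]
orientation: [2.625, 1.724, -0.003]
force: [-3.9, -7.2, 3.2]
opening: 0.0005
gripper_force: 4.2
```

>>> {"method": "servo_tool", "body": {
  "increments": [
    {"slide":[-3,0,0],"dr":[0,0,0],"jaw":1},
    {"slide":[-10,0,0],"dr":[0,0,0],"jaw":1},
    {"slide":[-20,0,0],"dr":[0,0,0],"jaw":1},
    {"slide":[-35,0,-5],"dr":[0,0,0],"jaw":1},
    {"slide":[-50,0,-25],"dr":[0,0,0],"jaw":1},
    {"slide":[-60,0,-55],"dr":[0,0,0],"jaw":1},
    {"slide":[-65,0,-85],"dr":[0,0,0],"jaw":1},
    {"slide":[-70,0,-110],"dr":[0,0,0],"jaw":1},
    {"slide":[-70,0,-120],"dr":[0,0,0],"jaw":1},
    {"slide":[-70,0,-120],"dr":[0,0,0],"jaw":1},
    {"slide":[-70,0,-120],"dr":[0,0,0],"jaw":1}
  ]
}}

```text
t: 14.35
tool_pos: [0.594, -0.177, 0.3375]
orientation: [-2.625, -1.724, 0.001]
force: [-0.4, -0.0, -1.1]
opening: 0.0001
gripper_force: 0.0
```

```bash
python3 look.py i scene wrist
```

```text
tool [66.6, -56.7] 0.3374885986460635 F [-0.42 -0.02 -1.07] 14.35
scene red 89 [285. 282.] [70.5, 45.3]
wrist red 843 [326.  77.] [66.8, 45.8]
```

View pics/i_wrist.png

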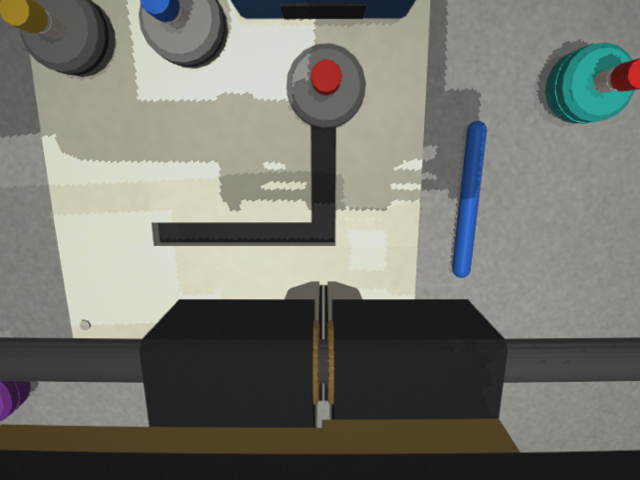

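View pics/i_scene.png

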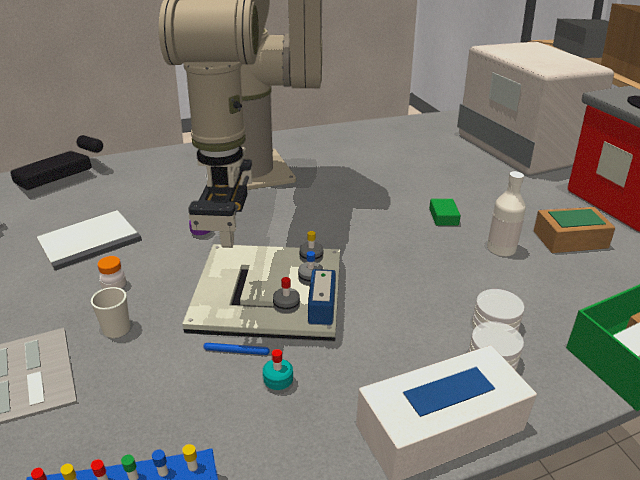

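Both views show the carrier upright at the closed end in front of the reader: (326,85) in the wrist view, (286,295) in the scene view. Its cap measures (67,45.6) against the expected end at (65–69,45), the wall contact was felt at about 8 N, and everything else is where it was.

```bash
python3 -c "
from plant import close_job
print(close_job())"
```

```text
the job is handed in; nothing more can be done
None
```

The red-capped carrier was pushed round the corner and stands upright, fully home against the closed end in front of the reader; the arm is backed off, nothing else was moved, and the job is handed in.

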